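Set the run-in drive selector to the station with the bearing

TASK

Switch the run-in drive over to the station where the flanged bearing housing stands: pull the sprung selector knob up out of its neutral catch, turn it towards that station, and feel for the place where it drops fully home into that side's catch, then let go. Never force the knob against its catch, and leave the parts on the two stations where they stand.

Things in the scene. Friction and masses are not known exactly. Their poses are not given: they have to be found in the camera images.
- drive_unit: Run-in drive, fixed to the bench: dark steel base plate 106 x 316 x 16 mm, grey housing 106 x 106 mm in its middle (top 52 mm above the bench), round aluminium stations 72 mm across (top at 20 mm) 118 mm to either side. Origin: centre of the underside, on the knob's turning axis. x across the plate, away from the robot; y along it to the left station; z up.
- index_plate: Steel disc 98 mm across on the housing (52 to 55 mm), part of the drive with its origin and axes. Under the knob's skirt it has a raised ring track 9 mm high with three gaps (catches): neutral at selector_turn 0 and one each side, its middle anywhere from 0.86 to 1.40 rad, new each time and per side, found only by feel. Six small bars on the plate show that span.
- selector_knob: Black knob: skirt 84 mm across (65.5 to 73 mm above the bench when home), on it an upright grip bar 52 long, 16 thick, 36 mm high, to be pinched across the 16 mm from above. A 6 mm square steel pin under the skirt, 36 mm from the axis at the pointer end, stands 8 mm deep in a catch when home. Spring: 5 N down when home, 8 N at 8 mm, plus 1.6 N weight. Origin on the axis at bench height when home.
- selector_grip (a point): Centre of the knob's grip bar, on its turning axis, 24 mm above the skirt and 12 mm below the bar's top; axes as the knob's (x along the bar, y across its 16 mm).
- selector_lift (a joint): How far the knob is pulled up, m: 0 home, 0.008 with the pin resting on the track, 0.016 at the upper stop. It must be over 0.008 to turn out of a catch. The pin should not bear on the track with more than 35 N, down or sideways.
- selector_turn (a joint): Turn of the knob, rad: 0 at neutral, bar and light pointer line along the drive's x (pointer away from the robot); positive anticlockwise from above, pointer towards +y and the left station; negative to the right. Stops at 1.55. Play is about 0.06 rad either way in neutral; in a side catch the pin drops only within 0.044 rad of its middle, elsewhere it rests on the track.
- bearing: Flanged black bearing housing, 62 mm across and 68 mm high, standing loose on one of the two stations: the one to drive. Origin: centre of its underside, on the station.
- counterweight: Grey cylindrical counterweight, 38 mm across and 22 mm high, standing loose on the other, idle station. Origin: centre of its underside.
Things that resemble listed ones, but are neither listed nor needed, are in the scene too. There is more than one size of the bearing; the one meant has the size given above.

How it is judged:
By the outcome, as a careful person would: the job done as asked, in the order asked, and still so for the second after the job is handed in, with the robot touching nothing.
It also fails if it takes over 48 s, if anything falls off the work surface, if the arm or the gripper's body presses on something with over 40 N, if the wrist force passes 120 N, or if a joint passes its speed limit or range.

ROBOT

A 6-joint arm with a two-finger parallel gripper is mounted at the origin on a cart in front of the work surface, level with it; the furniture and walls round the work are solid. World frame = base frame: x ahead of the robot, y to its left, z up, the work surface at z = 0. Lengths are in m, angles in rad, forces in N, time in s.
With the tool pointing down it reaches from about 0.225 to 0.875 m from the base axis. Payload 3.4 kg.
Tool frame: the origin (TCP) lies on the centre line of the jaws, within the pads' length; the fingertips stand 17 mm ahead of it and the grasp point (between the pads) lies 2 mm behind it (nose_length is the distance from the TCP to the fingertips, in m); z points along the fingers, y is the line along which they close (so a half turn about z gives the same grasp; the last joint's range is limited). The gripper opens to 85 mm and grips with 20 to 120 N. Pads are 22 mm wide; open, the fingers measure 114 mm over their backs; the gripper's body (76 mm by 85 mm) begins 54 mm behind the grasp point. The pads swing forward as they close: fully open they stand 13 mm farther back than shut.
Start: joints at [-1.382, 0.276, 1.505, -0, 1.361, -0.121], TCP at [0.175, -0.548, 0.248] pointing down, gripper open.
Joint ranges: [-2.89, 2.89], [-0.75, 2.08], [0.22, 2.7], [-1.18, 4.32], [0.11, 2.71], [-2.7, 2.7]. Speed limits (rad/s): [2.57, 2.57, 3.14, 3.14, 3.14, 3.14].

INTERFACE

Orientations are given as a unit quaternion [w, x, y, z].
In Python, from rig import get_state, get_image, sign_off, find_in, place_of, nose_length gives the robot as it stands.
- The arm moves only by the tool apply_moves, never from a script. Its argument "deltas" is one flat list of numbers, 5 for each row, row after row: the finger opening in mm, from 0 to 85.4, then the shift along the tool's x, y, z in mm, then the turn about the tool's z in degrees. A call has 1 to 12 rows; each row is the pose to reach, as a shift and turn from the pose commanded when the call began, along the tool's axes at that moment; what a row does not reach only later rows make up. A row lasts 1/12 s, in which the tool goes at most 41.7 mm and 7.16 degrees, less where a joint would pass 70% of its speed; a pose out of reach is approached as far as the arm can. A call with a gripper value outside its range is refused whole. The fingers move at their own pace and stop on an object; "squeeze" is the grip in N (left out, the last holds). Time passes only in rows, so rows that repeat a pose let the fingers close. It gives the time, the measured TCP pose, the force, the opening and the grip force at its end, in the units of the state.
- get_state(): the state, without advancing time (a new reading comes with each control period).
- get_image(name): name is "side" or "top"; returns a dict with "frame" (400x640x3 uint8, red, green, blue), "K" (3x3 intrinsics, pixels), "position" and "orientation" of the camera in the world. Camera axes: x right, y down, z forward; pixel columns grow to the right and rows downward; lengths in m; the calibration is good to about 2 mm. A picture is of the moment at which its call begins. There is no depth.
- sign_off(): hands the job in; it is judged then, once.
Trained networks look in a picture, given as the dict that the camera call returned (one of the last four; its "shot" number tells which), for a name from the list of things; names that differ only in an ending like _2 or _b are one class to them, and where a whole thing is asked for, a point or a joint stands for the part that bears it (a point fixed in the world has none). Each returns a list of dicts, best first, with "score" (0 to 1); they miss things now and then, are a little off and sometimes report something else, mostly with a low value. They report only what shows in the picture. A call takes as long as a camera call. They do not tell look-alikes from the thing itself.
- find_in(query, picture): "point" ([column, row] in pixels, amid what is visible of it).
- place_of(query, picture): "point" ([column, row] in pixels: a listed point, or the origin of a listed thing).
The state is a dict: "clock": time; "qpos": joint angles; "qd": joint speeds; "effort": joint torques, N m; "position": TCP position; "ee_rot": TCP orientation; "contact_force": force on the tool from outside, world axes, zero at the start; "moment": the same for the moment, N m; "width": finger opening in m; "gripper_force": force on a finger pad.
Only numpy, scipy, OpenCV 4.12 (cv2) and the standard library are available. Lean on these libraries where they do the work, as an engineer would, in place of code of your own. Each camera call takes 0.05 s, during which the arm holds its last target. There are 200 camera calls.

## Working session

There is one attempt and no reset: what is moved stays moved. The work goes in short steps, Python scripts to look and compute and a tool call to move; the robot and the scene stay as the last step left them, time stands still between calls to the robot, and variables do not carry over. Pictures are saved under pics/ and viewed, at most 10 in all, crops included, and the job is handed in when it is done.

Besides the shell and the picture viewer there is one more tool, called after "Call:" as a command line: name --argument value ..., lists and objects as JSON in quotes. apply_moves: Moves the arm, as the interface text tells. Its arguments: {"type":"object","properties":{"deltas":{"type":"array"},"squeeze":{"type":"number"}},"required":["deltas"]}

```bash
mkdir -p pics
cat > h.py <<'E'
import numpy as np, cv2
from scipy.spatial.transform import Rotation as R
from rig import *
def rot(q): return R.from_quat([q[1],q[2],q[3],q[0]]).as_matrix()
def onplane(p,im,z):
    d=rot(im["orientation"])@np.linalg.inv(im["K"])@[p[0],p[1],1]; o=np.array(im["position"])
    return o+d*(z-o[2])/d[2]
def proj(X,im):
    c=rot(im["orientation"]).T@(np.array(X)-im["position"]); u=np.array(im["K"])@c; return u[:2]/u[2]
def save(im,n,crop=None,s=1):
    f=im["frame"][...,::-1]
    if crop: f=f[crop[1]:crop[3],crop[0]:crop[2]]
    cv2.imwrite("pics/"+n,cv2.resize(f,None,fx=s,fy=s,interpolation=cv2.INTER_CUBIC))
E
python3 - <<'E'
from h import *
s=get_state(); print({k:np.round(v,3) for k,v in s.items()})
ims={n:get_image(n) for n in("top","side")}
for n,im in ims.items():
    save(im,n+"0.png"); print(n,np.round(im["position"],3))
    for q,z in(("drive_unit",0),("selector_grip",.097),("bearing",.02),("counterweight",.02),("selector_knob",0)):
        for r in place_of(q,im)[:3]: print(q,np.round(r["point"]),round(r["score"],2),np.round(onplane(r["point"],im,z),3))
E
```

```text
{'clock': np.float64(0.0), 'qpos': array([-1.382,  0.277,  1.506,  0.   ,  1.361, -0.121]), 'qd': array([-0.   , -0.001,  0.001,  0.001,  0.002, -0.   ]), 'effort': array([ 1.0000e-03, -4.1677e+01, -2.4581e+01,  0.0000e+00,  1.1000e-02,
       -0.0000e+00]), 'position': array([ 0.175, -0.547,  0.247]), 'ee_rot': array([-0.001,  0.988,  0.154, -0.   ]), 'contact_force': array([-0.343, -0.288,  0.436]), 'moment': array([-0.075, -0.039,  0.01 ]), 'gripper_force': np.float64(0.0), 'width': np.float64(0.085)}
top [0.289 0.392 0.913]
drive_unit [291. 187.] 0.63 [0.503 0.437 0.   ]
drive_unit [351. 179.] 0.57 [0.518 0.32  0.   ]
selector_grip [355. 162.] 0.94 [0.523 0.32  0.097]
bearing [321. 245.] 0.97 [0.389 0.381 0.02 ]
bearing [224. 193.] 0.66 [0.489 0.561 0.02 ]
bearing [419. 169.] 0.57 [0.53  0.193 0.02 ]
counterweight [292. 186.] 0.65 [0.5   0.434 0.02 ]
selector_knob [354. 178.] 0.8 [0.52  0.315 0.   ]
side [-0.114  0.702  0.584]
drive_unit [335. 230.] 0.83 [0.52  0.323 0.   ]
selector_grip [343. 190.] 0.78 [0.511 0.316 0.097]
bearing [337. 287.] 0.91 [0.365 0.407 0.02 ]
bearing [384. 204.] 0.8 [0.529 0.205 0.02 ]
counterweight [288. 238.] 0.82 [0.516 0.428 0.02 ]
```

View pics/top0.png

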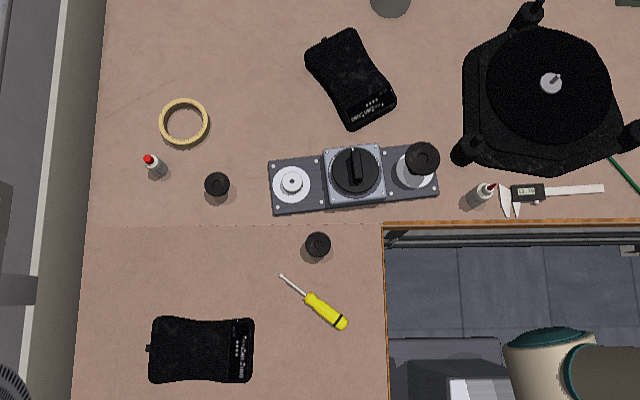

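View pics/side0.png

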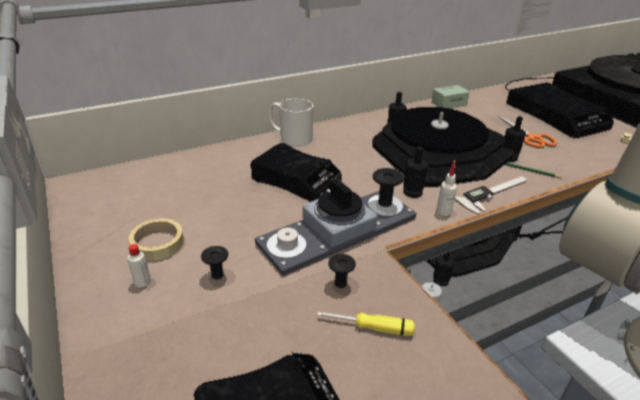

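The left station carries the grey counterweight, at top (291,183). The three bearing candidates are:
- On the right station, at top (420,160) and side (386,190).
- Loose on the bench, at top (217,185).
- Loose on the bench, at top (318,244).

Only the first one stands on a station, so the turn is to the right (negative). I'll confirm this in an enlarged crop and fit the drive's pose.

Run:
```python
from h import *
from scipy.optimize import least_squares
im=get_image("top"); im2=get_image("side")
obs=[]
for I in(im,im2):
    for q,l in(("selector_grip",[0,0,.097]),("counterweight",[0,.118,.02]),("bearing",[0,-.118,.02]),("drive_unit",[0,0,0])):
        for r in place_of(q,I): obs.append((I,l,r["point"],r["score"],q))
def P(v,l): c,s=np.cos(v[2]),np.sin(v[2]); return [v[0]+c*l[0]-s*l[1],v[1]+s*l[0]+c*l[1],l[2]]
v=np.array([.52,.319,.09])
ok=[o for o in obs if np.linalg.norm(proj(P(v,o[1]),o[0])-o[2])<15 and o[3]>.4]
f=lambda v:np.concatenate([proj(P(v,o[1]),o[0])-o[2] for o in ok])
s=least_squares(f,v,loss="soft_l1",x_scale=[.01,.01,.1]); v=s.x; print(v)
for o,e in zip(ok,f(v).reshape(-1,2)): print(o[4],np.round(e,1))
x0,y0=240,110
f4=cv2.resize(im["frame"][y0:240,x0:460,::-1],None,fx=3.5,fy=3.5,interpolation=cv2.INTER_CUBIC)
def dr(pts,col):
    a=np.array([(proj(P(v,l),im)-[x0,y0]+.5)*3.5 for l in pts]); cv2.polylines(f4,[np.int32(a*16)],True,col,1,cv2.LINE_AA,4)
sq=lambda a,b,z:[[a,b,z],[-a,b,z],[-a,-b,z],[a,-b,z]]
ci=lambda r,z,cy=0:[[r*np.cos(t),cy+r*np.sin(t),z] for t in np.linspace(0,6.28,40)]
dr(sq(.053,.158,.016),(0,255,0));dr(sq(.053,.053,.052),(0,255,255));dr(ci(.042,.073),(0,0,255));dr(sq(.026,.008,.109),(255,0,255))
dr(ci(.036,.02,.118),(255,0,0));dr(ci(.031,.088,-.118),(255,255,0))
cv2.imwrite("pics/fit.png",f4)
```

```text
[0.51623151 0.3181067  0.11144396]
selector_grip [0.4 1.6]
counterweight [ 1.2 -2.6]
bearing [-4.  -0.5]
drive_unit [0.1 1.1]
selector_grip [-0.7 -1.9]
counterweight [-4.   1.7]
bearing [ 0.3 -2.5]
drive_unit [3.4 0.6]
```

View pics/fit.png

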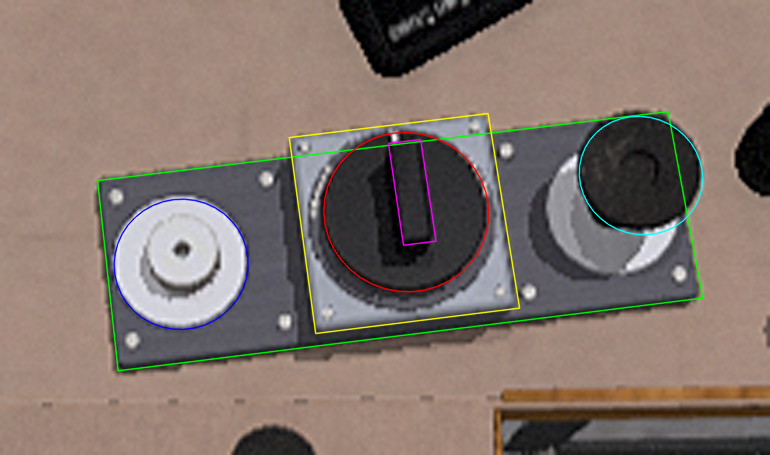

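The fit matches: base plate, housing and skirt all lie on their outlines. The flange at crop (640,175) matches 62 mm at 88 mm height, so this is the bearing meant and it stands on the right station. I'm moving there now.

Call:
apply_moves --deltas '[50,24,-30,0,-7,50,49,-60,0,-14,50,73,-90,0,-21,50,98,-120,0,-28,50,122,-150,0,-35,50,147,-180,0,-42,50,171,-210,0,-49,50,196,-240,0,-56,50,220,-270,0,-63,50,245,-300,0,-70,50,269,-330,0,-77,50,294,-360,0,-84]' --squeeze 25

```text
clock: 2.1
position: [0.3457, -0.1134, 0.2487]
ee_rot: [0.001, 0.629, 0.777, 0.0]
contact_force: [1.1, 0.5, -1.0]
width: 0.0503
gripper_force: 0.0
```

```bash
cat > t.py <<'E'
from h import *
import sys
# offset to target in tool axes: x y z yaw(of tool x)
t=list(map(float,sys.argv[1:5])); s=get_state(); M=rot(s["ee_rot"])
d=M.T@(np.array(t[:3])-s["position"]); a=np.arctan2(M[1,0],M[0,0])
print("d mm",np.round(d*1e3,1),"turn",round(np.degrees(-((t[3]-a+np.pi)%(2*np.pi)-np.pi)),2),"pos",np.round(s["position"],4),"F",np.round(s["contact_force"],1),"M",np.round(s["moment"],2),"q",np.round(s["qpos"],2),"w",s["width"],"down",np.round(M[:,2],3),nose_length if not callable(nose_length) else nose_length())
E
python3 t.py .516 .318 .16 3.253
```

```text
d mm [386.4 256.6  88.6] turn -84.33 pos [ 0.3457 -0.1134  0.2487] F [ 1.1  0.5 -1. ] M [ 0.06 -0.04 -0.01] q [-0.51 -0.05  1.89 -0.    1.3  -0.72] w 0.05032585557107387 down [ 0.001 -0.001 -1.   ] 0.017
```

Call:
apply_moves --deltas '[50,32,21,0,-7,50,64,43,0,-14,50,97,64,0,-21,50,129,86,0,-28,50,161,107,0,-35,50,193,128,10,-42,50,225,150,20,-49,50,258,171,35,-56,50,290,192,50,-63,50,322,214,65,-70,50,354,235,80,-77,50,386,257,88,-84]'

```text
clock: 3.1
position: [0.5179, 0.3167, 0.1582]
ee_rot: [-0.001, -0.053, 0.999, -0.001]
contact_force: [0.4, -1.1, 0.4]
width: 0.0503
gripper_force: 0.0
```

```bash
python3 - <<'E'
from h import *
s=get_state(); im=get_image("side")
print([ (q,np.round(r["point"],1),round(r["score"],2)) for q in("selector_grip",) for r in place_of(q,im)], "exp",proj([.5162,.3181,.097],im),"tcp",proj(s["position"],im))
save(im,"near.png",(240,60,440,260),3)
E
python3 t.py .516 .318 .097 3.253
```

```text
[('selector_grip', array([341.2, 190.4]), 0.63)] exp [340.72531203 188.79370582] tcp [342.50717391 159.51557545]
d mm [ 4.2 -1.6 60.7] turn -0.32 pos [0.52   0.3199 0.1577] F [ 0.2 -1.2  0.3] M [-0.03  0.06  0.  ] q [ 0.44  0.39  1.57  0.    1.19 -1.24] w 0.049923684728655084 down [-0.001  0.002 -1.   ] 0.017
```

View pics/near.png

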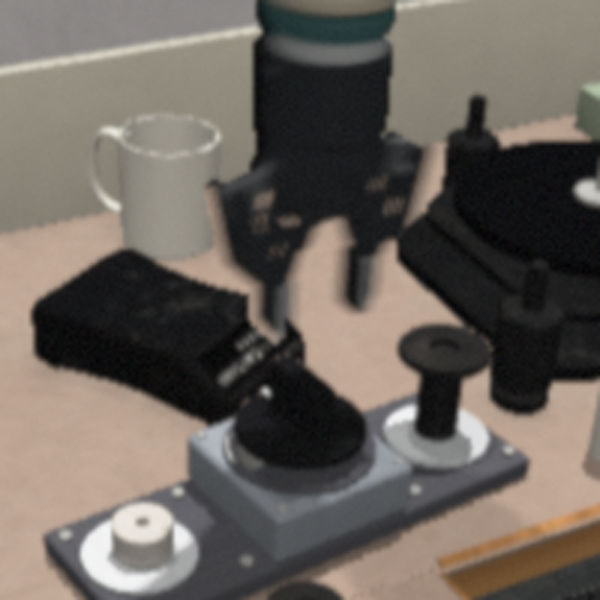

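The fingers are above the knob and the bar lies between them, near crop (290,390). The commanded pose is already over the axis, so I'll let it settle while descending.

Call:
apply_moves --deltas '[50,0,0,10,0,50,0,0,25,0,50,0,0,40,0,50,0,0,50,0,50,0,0,58,0,50,0,0,61,0,50,0,0,61,0,50,0,0,61,0]'

```text
clock: 3.87
position: [0.5189, 0.3148, 0.0998]
ee_rot: [0.0, -0.05, 0.999, 0.0]
contact_force: [0.4, 0.2, 0.5]
width: 0.0502
gripper_force: 0.0
```

```bash
python3 t.py .516 .318 .097 3.253
```

```text
d mm [2.6 3.4 2.8] turn -0.67 pos [0.5189 0.3148 0.0998] F [0.4 0.2 0.5] M [-0.03  0.01 -0.04] q [ 0.43  0.44  1.65 -0.    1.05 -1.24] w 0.05024804268391157 down [ 0.001  0.    -1.   ] 0.017
```

Call:
apply_moves --deltas '[50,2.6,3.4,2.8,-0.7,40,2.6,3.4,2.8,-0.7,30,2.6,3.4,2.8,-0.7,22,2.6,3.4,2.8,-0.7,22,2.6,3.4,2.8,-0.7,19,2.6,3.4,2.8,-0.7,17,2.6,3.4,2.8,-0.7,15,2.6,3.4,2.8,-0.7,14,2.6,3.4,2.8,-0.7,14,2.6,3.4,2.8,-0.7]' --squeeze 25

```text
clock: 4.7
position: [0.5156, 0.3192, 0.0968]
ee_rot: [0.0, -0.056, 0.998, 0.001]
contact_force: [-1.8, 5.7, 1.3]
width: 0.0155
gripper_force: 24.7
```

```bash
python3 t.py .516 .318 .097 3.253
```

```text
d mm [-0.2 -1.3 -0.2] turn 0.04 pos [0.5156 0.3192 0.0968] F [-1.8  5.7  1.3] M [0.86 0.25 0.  ] q [ 0.44  0.44  1.66  0.    1.05 -1.25] w 0.015532432788453414 down [ 0.     0.002 -1.   ] 0.017
```

Call:
apply_moves --deltas '[14,0,1,0,0,14,0,1,-3,0,14,0,1,-6,0,14,0,1,-9,0,14,0,1,-11,0,14,0,1,-11,0,14,0,1,-11,0]' --squeeze 30

```text
clock: 5.28
position: [0.5155, 0.3193, 0.1061]
ee_rot: [-0.0, -0.056, 0.998, 0.0]
contact_force: [1.5, 5.0, -9.6]
width: 0.0154
gripper_force: 29.4
```

```bash
python3 t.py .516 .318 .108 3.253
```

```text
d mm [-0.4 -1.4 -1.9] turn 0.05 pos [0.5155 0.3193 0.1061] F [ 1.5  5.  -9.6] M [ 1.03 -0.37 -0.03] q [ 0.44  0.43  1.64  0.    1.07 -1.24] w 0.0154421349828368 down [-0.001  0.    -1.   ] 0.017
```

Call:
apply_moves --deltas '[14,0,1,-1.5,0,14,0,1,-1.5,2,14,0,1,-1.5,5,14,0,1,-1.5,8,14,0,1,-1.5,11,14,0,1,-1.5,15,14,0,1,-1.5,15]'

```text
clock: 5.87
position: [0.5154, 0.3196, 0.1075]
ee_rot: [-0.0, 0.075, 0.997, -0.001]
contact_force: [2.3, 2.7, -11.2]
width: 0.0156
gripper_force: 29.5
```

```bash
python3 t.py .516 .318 .108 3.253
```

```text
d mm [-0.8 -1.5 -0.5] turn -14.99 pos [0.5154 0.3196 0.1075] F [  2.3   2.7 -11.2] M [ 0.68 -0.57  0.  ] q [ 0.44  0.43  1.64 -0.    1.07 -0.98] w 0.01558231427237742 down [-0.001 -0.001 -1.   ] 0.017
```

Call:
apply_moves --deltas '[14,0,0,0,4,14,0,0,0,9,14,0,0,0,14,14,0,0,0,19,14,0,0,0,24,14,0,0,0,28,14,0,0,0,31,14,0,0,0,31,14,0,0,0,31]'

```text
clock: 6.62
position: [0.5154, 0.3198, 0.1081]
ee_rot: [-0.0, 0.337, 0.941, -0.001]
contact_force: [2.6, 3.1, -11.4]
width: 0.0154
gripper_force: 29.5
```

```bash
python3 t.py .516 .318 .108 3.253
```

```text
d mm [-1.6 -1.   0.1] turn -45.79 pos [0.5154 0.3198 0.1081] F [  2.6   3.1 -11.4] M [ 0.6  -0.5  -0.01] q [ 0.44  0.43  1.64 -0.    1.07 -0.44] w 0.015380191544223773 down [-0.001 -0.001 -1.   ] 0.017
```

Call:
apply_moves --deltas '[14,0,0,2,0,14,0,0,3.5,0,14,0,0,5,0,14,0,0,5,0,14,0,0,5,0]'

```text
clock: 7.03
position: [0.5154, 0.3199, 0.1046]
ee_rot: [0.0, 0.338, 0.941, -0.0]
contact_force: [0.2, 1.2, -3.5]
width: 0.0159
gripper_force: 30.6
```

Call:
apply_moves --deltas '[14,0,0,-3,0,14,0,0,-3,3,14,0,0,-1.5,3,14,0,0,0,3,14,0,0,0,3,14,0,0,0,3]'

```text
clock: 7.53
position: [0.5154, 0.32, 0.1045]
ee_rot: [0.0, 0.363, 0.932, -0.0]
contact_force: [0.4, 0.1, -2.7]
width: 0.0154
gripper_force: 30.8
```

Call:
apply_moves --deltas '[14,0,0,-3,0,14,0,0,-3,3,14,0,0,-1.5,3,14,0,0,0,3,14,0,0,0,3,14,0,0,0,3]'

```text
clock: 8.03
position: [0.5154, 0.32, 0.1043]
ee_rot: [0.0, 0.387, 0.922, -0.0]
contact_force: [0.2, 0.1, -3.2]
width: 0.0154
gripper_force: 30.6
```

Call:
apply_moves --deltas '[14,0,0,-3,0,14,0,0,-3,3,14,0,0,-1.5,3,14,0,0,0,3,14,0,0,0,3,14,0,0,0,3]'

```text
clock: 8.53
position: [0.5154, 0.32, 0.1036]
ee_rot: [-0.0, 0.411, 0.912, -0.0]
contact_force: [2.4, 0.3, -9.5]
width: 0.0155
gripper_force: 29.8
```

Call:
apply_moves --deltas '[14,0,0,-3,0,14,0,0,-3,3,14,0,0,-1.5,3,14,0,0,0,3,14,0,0,0,3,14,0,0,0,3]'

```text
clock: 9.03
position: [0.5154, 0.3201, 0.1039]
ee_rot: [0.0, 0.434, 0.901, -0.0]
contact_force: [2.1, -0.1, -11.2]
width: 0.0158
gripper_force: 29.8
```

Call:
apply_moves --deltas '[14,0,0,-3,0,14,0,0,-3,3,14,0,0,-1.5,3,14,0,0,0,3,14,0,0,0,3,14,0,0,0,3]'

```text
clock: 9.53
position: [0.5154, 0.3202, 0.1044]
ee_rot: [0.0, 0.458, 0.889, -0.0]
contact_force: [1.0, -1.4, -5.5]
width: 0.0158
gripper_force: 30.3
```

It's free at two steps (about 55° and 58°) and resting on the track at 52° and 61°. I'll go to the middle and lower.

Call:
apply_moves --deltas '[14,0,0,-3,0,14,0,0,-3,-2,14,0,0,-3,-4.5,14,0,0,-3,-4.5,14,0,0,-1,-4.5,14,0,0,1,-4.5,14,0,0,2.5,-4.5,14,0,0,2.5,-4.5,14,0,0,2.5,-4.5]'

```text
clock: 10.28
position: [0.5154, 0.3201, 0.1014]
ee_rot: [0.0, 0.423, 0.906, -0.0]
contact_force: [3.4, -1.0, -9.4]
width: 0.0151
gripper_force: 29.9
```

Free at lift of about 4.6 mm. I'll lower the rest.

Call:
apply_moves --deltas '[14,0,0,1.5,0,14,0,0,3,0,14,0,0,4,0,14,0,0,4,0,14,0,0,4,0]'

```text
clock: 10.7
position: [0.5154, 0.3201, 0.0975]
ee_rot: [0.0, 0.423, 0.906, -0.0]
contact_force: [2.1, -1.7, -6.8]
width: 0.0153
gripper_force: 30.2
```

```bash
python3 t.py .516 .318 .097 3.253
```

```text
d mm [-2.  -0.9  0.5] turn -56.43 pos [0.5154 0.3201 0.0975] F [ 2.1 -1.7 -6.8] M [-0.34 -0.34  0.04] q [ 0.44  0.44  1.65 -0.    1.05 -0.26] w 0.01534777628572517 down [ 0. -0. -1.] 0.017
```

Call:
apply_moves --deltas '[14,0,0,1,0,14,0,0,1,0,14,0,0,1,0]'

```text
clock: 10.95
position: [0.5155, 0.3201, 0.0969]
ee_rot: [0.0, 0.423, 0.906, 0.0]
contact_force: [2.5, -1.9, -3.3]
width: 0.0156
gripper_force: 30.6
```

Call:
apply_moves --deltas '[18,0,0,0,0,22,0,0,0,0,30,0,0,0,0,40,0,0,0,0,44,0,0,0,0,44,0,0,0,0,44,0,0,-5,0,44,0,0,-20,0,44,0,0,-40,0,44,0,0,-70,0,44,0,0,-100,0,44,0,0,-100,0]'

```text
clock: 11.95
position: [0.5187, 0.3218, 0.2033]
ee_rot: [0.004, 0.423, 0.906, 0.005]
contact_force: [1.6, 1.5, 0.5]
width: 0.044
gripper_force: 0.0
```

```bash
python3 t.py .516 .318 .097 3.253
python3 - <<'E'
from h import *
im=get_image("side"); save(im,"end.png",(240,130,440,280),4)
E
```

```text
d mm [ -0.9  -5.8 106.3] turn -56.43 pos [0.5187 0.3218 0.2033] F [1.6 1.5 0.5] M [ 0.06 -0.06 -0.02] q [ 0.44  0.35  1.51  0.    1.27 -0.26] w 0.0440235553155919 down [ 0.011  0.005 -1.   ] 0.017
```

View pics/end.png

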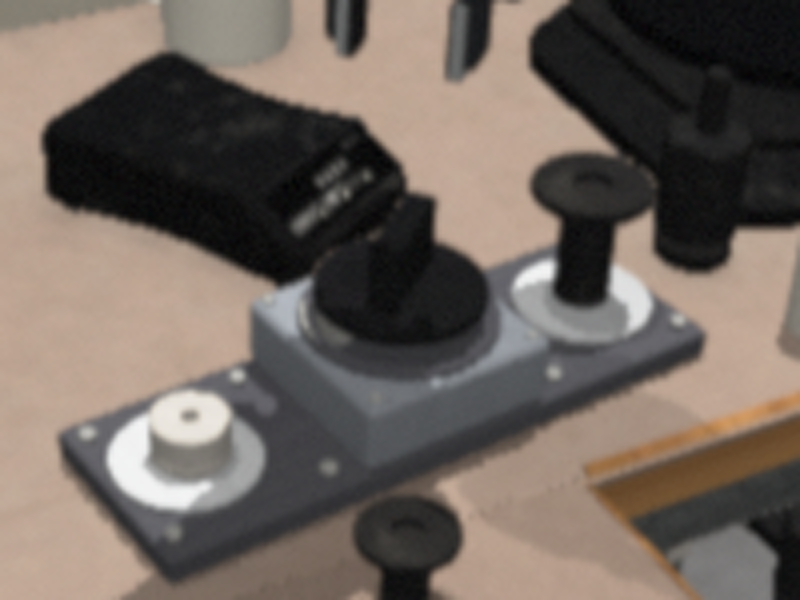

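The picture shows the knob turned towards the bearing at crop (590,230), sitting low, with both parts in place and the gripper clear. The TCP went back to its home height (96.9 mm against 96.8 mm) and the load came off, so the pin bottomed in the catch.

```bash
python3 -c "from rig import *;print(sign_off())"
```

```text
the job is handed in; nothing more can be done
None
```

The job is handed in: the selector knob is turned about 56° to the right, towards the bearing's station, and by feel the pin is fully home in that catch; the gripper is clear and both parts still stand on their stations.

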